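Free the wedged coins in the change machine

ROBOT

A 6-joint arm with a two-finger parallel gripper is mounted at the origin on the work surface. World frame = base frame: x ahead of the robot, y to its left, z up, the work surface at z = 0. Lengths are in m, angles in rad, forces in N, time in s.
With the tool pointing down it reaches from about 0.25 to 0.775 m from the base axis. Payload 4 kg.
Tool frame: the origin (TCP) lies at the very end of the fingers, on their centre line; the grasp point (between the pads) lies 19 mm behind it; z points along the fingers, y is the line along which they close (so a half turn about z gives the same grasp; the last joint's range is limited). The gripper opens to 94 mm and grips with 3 to 60 N. Pads are 16 mm wide; open, the fingers measure 119 mm over their backs; the gripper's body (75 mm by 177 mm) begins 78 mm behind the grasp point.
Start: joints at [1.196, 0.087, 1.371, -0, 1.684, -0.103], TCP at [0.148, 0.53, 0.206] pointing down, gripper open.
Joint ranges: [-3.1, 3.1], [-0.76, 2.03], [0.27, 2.55], [-1.08, 4.22], [0.17, 2.65], [-2.57, 2.57]. Speed limits (rad/s): [2.79, 2.79, 3.14, 3.14, 3.14, 3.14].

INTERFACE

Orientations are given as [roll, pitch, yaw] about the fixed x, y, z axes, in that order (R = Rz(yaw) Ry(pitch) Rx(roll)).
In Python, from bench import robot gives the robot as it stands. The module is installed in compiled form; this text tells all that it offers.
- The arm moves only by the tool move_arm, never from a script. Its argument "deltas" is one flat list of numbers, 7 for each row, row after row: the turn, a rotation vector about the tool's x, y, z in rad, then the shift along the tool's x, y, z in cm, then the closure, from -1 (fully open) to 1 (shut). A call has 1 to 8 rows; each row is the pose to reach, as a shift and turn from the pose commanded when the call began, along the tool's axes at that moment; what a row does not reach only later rows make up. A row lasts 1/10 s, in which the tool goes at most 50 mm and 8.59 degrees, less where a joint would pass 70% of its speed; a pose out of reach is approached as far as the arm can. A call with a gripper value outside its range is refused whole. The fingers move at their own pace and stop on an object; the grip force is fixed at half the most. Time passes only in rows, so rows that repeat a pose let the fingers close. It gives the time, the measured TCP pose, the force, the opening and the grip force at its end, in the units of the state.
- robot.get_obs(): the state, without advancing time (a new reading comes with each control period).
- robot.snapshot(name): name is "side" or "top"; returns a dict with "image" (400x640x3 uint8, red, green, blue), "depth" (400x640 float32, m along the optical axis (not along the pixel's ray), 0 where there is no reading), "fov_y" (degrees; the focal length in pixels is half the picture's height over the tangent of half this angle, whatever the lens; pixels are square), "cx", "cy" (the principal point, pixels), "origin" and "orientation" of the camera in the world. Camera axes: x right, y up, looking along -z (the intrinsics and any distortion apply to the point x, -y, -z); pixel columns grow to the right and rows downward; lengths in m; the calibration is good to about 2 mm. A picture is of the moment at which its call begins.
- robot.close_job(): hands the job in; it is judged then, once.
The state is a dict: "time": time; "joint_positions": joint angles; "qvel": joint speeds; "joint_torque": joint torques, N m; "tool_pos": TCP position; "ee_rot": TCP orientation; "wrist_force": force on the tool from outside, world axes, zero at the start; "wrist_torque": the same for the moment, N m; "width": finger opening in m; "finger_force": force on a finger pad.
Only numpy, scipy, OpenCV 4.12 (cv2) and the standard library are available. Lean on these libraries where they do the work, as an engineer would, in place of code of your own. Each camera call takes 0.05 s, during which the arm holds its last target. There are 200 camera calls.

TASK

Some coins have wedged part-way down the widest coin tube on the inside of the change machine's door: swing the door open to a right angle or wider and leave it open, then press the wedged coins down that tube with the wooden coin stick until they sit hard on the coins below, firmly but without ramming them. Then stand the stick back in its hole in the pen block. Leave the goods on the counter where they are.

Things in the scene. Friction and masses are not known exactly. Their poses are not given: they have to be found in the camera images.
- machine: the change machine, a grey steel box fixed on the counter, 240 mm deep, 260 wide, 240 high; origin under its centre, its front (with the white door) faces its own -x, z up. The door is 252 mm wide, 18 thick, its top edge at z = 0.234, hung on an upright hinge along the right-hand front edge as one faces it (own -y side).
- door (a joint): opening angle of the machine's door (rad): 0 shut, grows as it opens, up to 1.9; seen from above it opens counter-clockwise. A sprung ball catch holds it shut: it takes about 12 N at the handle and lets go within the first 5 mm; after that the hinge is stiff (about 2 N at the handle) and the door stays where it is left.
- door_hinge (a point): fixed point on the door's upright hinge line, in the plane of the door's outer face when shut, at the handle's height (z = 0.212).
- door_handle (a point): centre of the door's handle: level steel bar, 12 mm thick, 110 long, along the door near its top and free edge, z = 0.212. Its centre line is 45 mm out from the door's outer face (39 mm clear behind it, open from above between end posts 98 mm apart). It is 185 mm from the hinge along the door. Turns with the door; x points square into the door, y along the bar away from the hinge.
- tube_mouth (a point): centre of the open top (z = 0.150) of the widest coin tube: upright, clear plastic, 38 mm outside, 33 inside, on the door's inner side, 150 mm from the hinge along the door, axis 34 mm in from the door's inner face. It rides with the door, under the roof while shut; axes as door_handle. Two narrower filled tubes, equally high, stand beside it towards the hinge.
- stuck_coins: the wedged coins: 3 coins, 28 mm across, 7.5 mm high together; origin at the centre of the underside, z up. They hang in the widest tube, underside 38 to 46 mm below its mouth, give way at about 5 N, stay where they are pushed to and stop dead on the coins below.
- coin_pile: the coins lying in the same tube, 28 mm across; origin at the centre of the pile's top, which is 67 to 85 mm below the mouth. They do not yield. The wedged coins are home when they lie on it and were pressed on it with 5 N or more beyond what moves them (some 12 to 20 N on the stick).
- stick_grip (a point): the coin stick, plain light wood, upright: round shaft 16 mm across, 145 long, and on top a round handle 24 mm across, 60 long; about 60 g. This point is the centre of the handle, 175 mm above the tip; z points from tip to handle. It starts standing in the middle hole of the pen block.
- stick_hole (a point): centre of the mouth (z = 0.070) of the middle hole of the pen block, a fixed brown wooden block 60 x 150 mm, 70 high; the hole is 22 mm across, 60 deep (floor at z = 0.010). y runs along the block. Two marker pens stand in its other holes, 55 mm to either side along y, tops at z = 0.126.
- stick_tip (a point): centre of the flat lower end of the coin stick's shaft.
- tape_roll: roll of yellow packing tape lying flat, 100 mm across, 48 high; origin at the centre of its underside. To be left alone.
- spray_can: spray can, 54 mm across, 160 high; origin under its centre. To be left alone.
- glue_bottle: white glue bottle, 48 mm across, 120 high; origin under its centre. To be left alone.
- carton_a: small carton 110 x 75 x 45 mm; origin under its centre. To be left alone.
- carton_b: small carton 100 x 80 x 50 mm; origin under its centre. To be left alone.
- calculator: desk calculator 140 x 100 x 20 mm; origin under its centre. To be left alone.
- sweet_jar: clear jar with white cap, 84 mm across, 130 high; origin under its centre. To be left alone.
There are look-alikes about, which are no part of the job. Of the things shaped like the part that bears stick_hole, the wooden one is meant.

How it is judged:
On the way, in this order (a step that is already met when the one before it is completed fails the run):
1. the door has been swung open to a right angle or wider (value of joint door above 1.45 rad), for 0.2 s.
2. the wedged coins are pressed firmly onto the pile by the tip of the stick, the door being open (contact force between stuck_coins and coin_pile above 5 N and distance between stick_tip and stuck_coins below 0.016 m and value of joint door above 1.3 rad), for 0.1 s.
At the end, for the whole second after the job is handed in: The door still stands open by at least 1.3 rad (75 degrees), the wedged coins lie on the pile (underside within 3 mm of its top), and the stick stands in the middle hole of the pen block, its tip within 12 mm of the hole's axis and lower than z = 0.02, leaning less than 0.2 rad (value of joint door above 1.3 rad and distance between stuck_coins and coin_pile below 0.003 m and horizontal distance between stick_tip and stick_hole below 0.012 m and height (world z) of stick_tip below 0.02 m and angle between stick_tip's own z axis and vertical below 0.2 rad); the robot touches nothing.
It fails at once if the coins are rammed onto the pile with more than 60 N (contact force between stuck_coins and coin_pile above 60 N).
It fails at once if goods on the counter are shifted by more than 40 mm (distance of any of tape_roll, spray_can, glue_bottle, carton_a, carton_b, calculator, sweet_jar from where it was at the start of the episode above 0.04 m).
It also fails if it takes over 72 s, if anything falls off the work surface, if the arm or the gripper's body presses on something with over 40 N, if the wrist force passes 120 N, or if a joint passes its speed limit or range.

## Working session

There is one attempt and no reset: what is moved stays moved. The work goes in short steps, Python scripts to look and compute and a tool call to move; the robot and the scene stay as the last step left them, time stands still between calls to the robot, and variables do not carry over. Pictures are saved under pics/ and viewed, at most 10 in all, crops included, and the job is handed in when it is done.

Besides the shell and the picture viewer there is one more tool, called in YAML: its name, and indented under it one key for each argument. move_arm: Moves the arm, as the interface text tells. Its arguments: {"type":"object","properties":{"deltas":{"type":"array","items":{"type":"number"}}},"required":["deltas"]}

```bash
mkdir -p pics
cat > h.py <<'E'
import numpy as np, cv2, pickle
from bench import robot
from scipy.spatial.transform import Rotation as R
def snap(n):
    s=robot.snapshot(n); pickle.dump(s,open(f'{n}.pkl','wb')); return s
def load(n): return pickle.load(open(f'{n}.pkl','rb'))
def rot(s):
    o=np.array(s['orientation'],float)
    return o if o.shape==(3,3) else (R.from_quat(o).as_matrix() if o.size==4 else R.from_euler('xyz',o).as_matrix())
def ray(s,u,v):
    f=s['image'].shape[0]/2/np.tan(np.radians(s['fov_y'])/2)
    d=np.array([(u-s['cx'])/f,-(v-s['cy'])/f,-1.0]); return np.array(s['origin']),rot(s)@d
def onz(s,u,v,z):
    o,d=ray(s,u,v); return o+d*(z-o[2])/d[2]
def pts(s):
    H,W=s['depth'].shape; f=H/2/np.tan(np.radians(s['fov_y'])/2)
    v,u=np.mgrid[:H,:W]; D=s['depth']
    c=np.stack([(u-s['cx'])/f*D,-(v-s['cy'])/f*D,-D],-1)
    return c@rot(s).T+np.array(s['origin'])
def proj(s,p):
    c=rot(s).T@(np.array(p)-s['origin']); f=s['image'].shape[0]/2/np.tan(np.radians(s['fov_y'])/2)
    return s['cx']+f*c[0]/-c[2], s['cy']-f*c[1]/-c[2]
def save(n,im,sc=1): cv2.imwrite(f'pics/{n}.png',cv2.resize(im[...,::-1],None,fx=sc,fy=sc,interpolation=cv2.INTER_CUBIC))
E
python3 - <<'E'
from h import *
for n in('top','side'):
    s=snap(n); save(n+'0',s['image'],1.25); print({k:v for k,v in s.items() if k not in('image','depth')})
print(robot.get_obs())
E
```

```text
{'fov_y': 50.52605294306298, 'cx': 327.0860724039164, 'cy': 200.7470023740637, 'origin': array([0.42557271, 0.03362708, 1.43986625]), 'orientation': array([ 0.09200652, -0.0029276 , -1.54290406])}
{'fov_y': 42.67482458150864, 'cx': 322.93200230095, 'cy': 200.45616783429313, 'origin': array([-0.21826153, -0.80696047,  1.07635374]), 'orientation': array([ 0.87612768, -0.00667968, -0.73902129])}
{'time': 0.1, 'joint_positions': array([ 1.19587312e+00,  8.78750508e-02,  1.37207526e+00, -6.88703582e-05,
        1.68362993e+00, -1.03111220e-01]), 'qvel': array([ 0.00128855, -0.00459348, -0.00355854, -0.00032489,  0.00098852,
        0.00095681]), 'joint_torque': array([ 1.43692734e-03, -3.41250515e+01, -3.03301728e+01,  7.19008804e-02,
        3.04492994e-02, -1.02440970e-04]), 'tool_pos': array([0.14751227, 0.52933064, 0.20443868]), 'ee_rot': array([-3.13960858e+00, -1.36495062e-04,  2.86977285e+00]), 'wrist_force': array([ 0.85850456, -0.52336136,  0.55463255]), 'wrist_torque': array([ 0.05269279, -0.04786878,  0.0306301 ]), 'finger_force': 0.0, 'width': 0.0941079508560644}
```

View pics/top0.png

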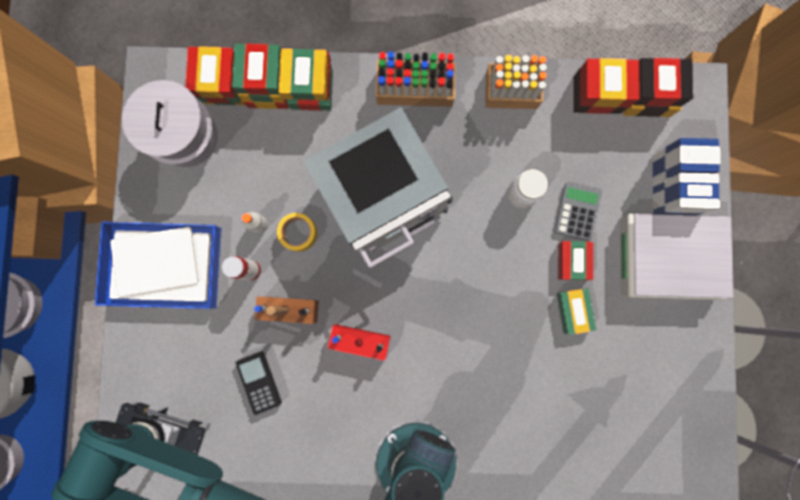

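View pics/side0.png

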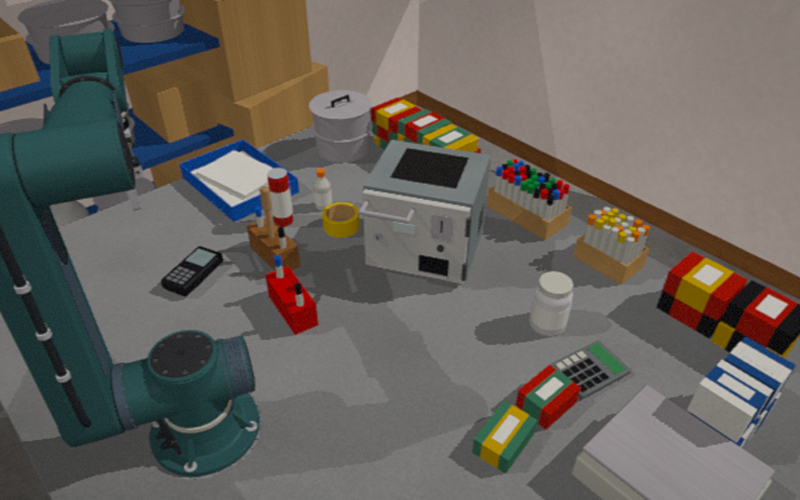

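The top view shows the machine roof near (375,175), its handle at (388,247) and hinge edge at (450,197). There are two pen blocks: brown wood at (286,310) with the light stick, and red at (359,343), which is the look-alike. The wooden one fits the description, so I'll measure it and confirm in a crop.

Run:
```python
from h import *
s=load('top'); t=load('side')
P=pts(s); Q=pts(t)
# table check
print('table z', np.median(P[300:380,420:480,2]), np.median(Q[260:300,300:360,2]))
m=(P[...,2]>.228)&(P[...,2]<.252)&(P[...,0]>.4)&(P[...,0]<.9)&(np.abs(P[...,1])<.35)
n,l,st,c=cv2.connectedComponentsWithStats(m.astype(np.uint8)); k=1+np.argmax(st[1:,4])
print('roof rect', cv2.minAreaRect(P[l==k][:,:2].astype(np.float32)), st[k], np.median(P[l==k][:,2]))
print('corners',cv2.boxPoints(cv2.minAreaRect(P[l==k][:,:2].astype(np.float32))))
for nm,X in(('top',P),('side',Q)):
    m=(X[...,2]>.195)&(X[...,2]<.225)&(X[...,0]>.4)&(X[...,0]<.62)&(X[...,1]<.2)&(X[...,1]>-.2)
    n,l,st,c=cv2.connectedComponentsWithStats(m.astype(np.uint8))
    for k in range(1,n):
        if st[k,4]>15: q=X[l==k]; print(nm,st[k],q.mean(0).round(4),cv2.minAreaRect(q[:,:2].astype(np.float32)))
# block: brown mask top face
m=(np.abs(P[...,2]-.07)<.006)&(P[...,0]>.3)&(P[...,0]<.6)&(P[...,1]>0)&(P[...,1]<.4)
n,l,st,c=cv2.connectedComponentsWithStats(m.astype(np.uint8))
for k in range(1,n):
    if st[k,4]>60: q=P[l==k]; print('blk',st[k],q.mean(0).round(4),cv2.minAreaRect(q[:,:2].astype(np.float32)),s['image'][l==k].mean(0))
for nm,X in(('top',P),('side',Q)):
    m=(X[...,2]>.14)&(X[...,2]<.23)&(X[...,0]>.3)&(X[...,0]<.55)&(X[...,1]>.12)&(X[...,1]<.4)
    n,l,st,c=cv2.connectedComponentsWithStats(m.astype(np.uint8))
    for k in range(1,n):
        if st[k,4]>15: q=X[l==k]; print('stick',nm,st[k],q.mean(0).round(4),q.min(0).round(3),q.max(0).round(3))
a=cv2.resize(s['image'][215:300,180:330],None,fx=4,fy=4); b=cv2.resize(t['image'][120:270,190:400],None,fx=3.8,fy=3.8)
save('crop_a',a[:,:600]);save('crop_b',b)
```

```text
table z 0.00027707714901470393 0.0003702934495917187
roof rect ((0.7056981325149536, 0.11020709574222565), (0.24321451783180237, 0.26053616404533386), 31.169960021972656) [ 243   86  118  114 7334] 0.24060570411006676
corners [[ 0.53422266  0.15872782]
 [ 0.66907054 -0.06419623]
 [ 0.8771736   0.06168637]
 [ 0.7423257   0.28461042]]
top [286 174  47  40 343] [0.5479 0.082  0.2157] ((0.5566703081130981, 0.07445421069860458), (0.051894355565309525, 0.15414470434188843), 31.074512481689453)
side [286 156  61  23 650] [0.5634 0.0822 0.2125] ((0.560795247554779, 0.07083939760923386), (0.06286081671714783, 0.17173396050930023), 31.694915771484375)
blk [211 237  41  22 552] [0.3928 0.3313 0.0703] ((0.39241471886634827, 0.3368844985961914), (0.12826745212078094, 0.05992615967988968), 87.53410339355469) [145.11775362  93.43478261  61.84057971]
blk [263 260  49  19 564] [0.3241 0.1598 0.0703] ((0.31686726212501526, 0.15406809747219086), (0.14917109906673431, 0.05623970553278923), 80.06249237060547) [214.9858156   53.03014184  52.70390071]
stick top [286 196  11  18  82] [0.5279 0.1356 0.2109] [0.501 0.122 0.141] [0.55  0.154 0.229]
stick top [213 244  12   9  87] [0.3935 0.3446 0.2022] [0.381 0.337 0.16 ] [0.405 0.358 0.221]
stick side [207 149  10  24 167] [0.3879 0.344  0.1846] [0.378 0.333 0.141] [0.402 0.358 0.217]
stick side [286 155  14  17 117] [0.534  0.1393 0.2116] [0.497 0.121 0.186] [0.55  0.159 0.23 ]
stick side [290 172  11  10  64] [0.5428 0.1452 0.1552] [0.535 0.127 0.14 ] [0.549 0.164 0.172]
```

View pics/crop_a.png

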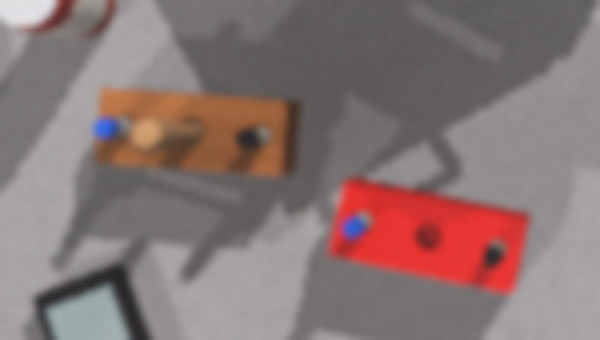

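View pics/crop_b.png

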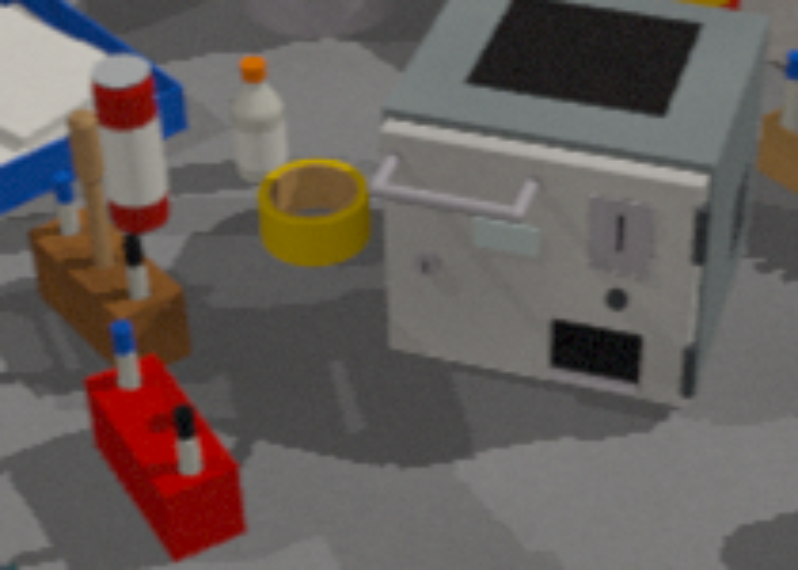

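Crop a shows the light-wood stick standing in the brown wooden block at (150,130), while the red block at (430,235) holds no stick, so the wooden one is confirmed. Crop b shows the handle bar from (380,190) to (525,205) and the hinges on the right edge (700,300). Next I'll take precise fits of the door face, handle and hole.

Run:
```python
from h import *
s=load('top'); t=load('side'); P=pts(s); Q=pts(t)
c0=np.array([.7057,.1102]); 
# door face plane from side
q=Q.reshape(-1,3); yaw=np.radians(31.17); ex=np.array([np.cos(yaw),np.sin(yaw)]); ey=np.array([-ex[1],ex[0]])
loc=lambda X:np.c_[(X[:,:2]-c0)@ex,(X[:,:2]-c0)@ey,X[:,2]]
L=loc(q); m=(L[:,2]>.02)&(L[:,2]<.18)&(np.abs(L[:,1])<.11)&(L[:,0]<-.10)&(L[:,0]>-.15)
A=np.c_[L[m][:,1],np.ones(m.sum())]; x=L[m][:,0]
for _ in range(4):
    k,*_r=np.linalg.lstsq(A,x,rcond=None); r=np.abs(x-A@k)<.004; A,x=A[r],x[r]
print('door face local x = %.4f + %.4f*y'%(k[1],k[0]), len(x))
m=(L[:,2]>.03)&(L[:,2]<.18)&(np.abs(L[:,0]+.125)<.012)&(np.abs(L[:,1])<.17)
print('door y extent',np.percentile(L[m][:,1],[.5,1,99,99.5]))
for nm,X in(('top',P),('side',Q)):
    l=loc(X.reshape(-1,3)); m=(l[:,2]>.2)&(l[:,2]<.224)&(l[:,0]<-.15)&(l[:,0]>-.19)&(np.abs(l[:,1])<.14)
    print(nm,m.sum(),'bar',np.median(l[m],0),np.percentile(l[m],[2,98],0).round(4).tolist())
    l2=loc(X.reshape(-1,3)); m=(l2[:,2]>.2365)&(l2[:,2]<.246)&(np.abs(l2[:,0])<.15)&(np.abs(l2[:,1])<.16)
    print(nm,'roof',np.percentile(l2[m],[.3,1,99,99.7],0).round(4).tolist())
    m=(l2[:,2]>.2315)&(l2[:,2]<.237)&(np.abs(l2[:,0]+.12)<.03)&(np.abs(l2[:,1])<.16)
    print(nm,'doortop',np.percentile(l2[m],[1,5,50,95,99],0).round(4).tolist())
# block
hsv=cv2.cvtColor(s['image'],cv2.COLOR_RGB2HSV)
m=((hsv[...,0]<20)&(hsv[...,1]>100)&(hsv[...,2]>90)).astype(np.uint8); m[:, :195]=0;m[:225]=0;m[262:]=0;m[:,262:]=0
m=cv2.morphologyEx(m,cv2.MORPH_CLOSE,np.ones((5,5)))
cs=max(cv2.findContours(m,0,2)[0],key=cv2.contourArea)
b=cv2.minAreaRect(cs.astype(np.float32)); print(b); 
C=np.array([onz(s,u,v,.07)[:2] for u,v in cv2.boxPoints(b)]); print(C.round(4),C.mean(0)); print(cv2.minAreaRect(C.astype(np.float32)))
for nm,X in(('top',P),('side',Q)):
  m=(X[...,2]>.205)&(X[...,2]<.225)&(np.hypot(X[...,0]-.392,X[...,1]-.345)<.03); print('stick top',nm,m.sum(),X[m].mean(0),X[m].min(0),X[m].max(0))
  m=(X[...,2]>.08)&(X[...,2]<.15)&(np.hypot(X[...,0]-.392,X[...,1]-.342)<.025); print('shaft',nm,m.sum(),X[m].mean(0),X[m].min(0),X[m].max(0))
```

```text
door face local x = -0.1216 + 0.0074*y 2211
door y extent [-0.12773289 -0.1255198   0.12499333  0.12666058]
top 199 bar [-0.16524109  0.06053375  0.21717035] [[-0.1719, 0.0005, 0.2117], [-0.1511, 0.1185, 0.2225]]
top roof [[-0.1174, -0.1288, 0.2365], [-0.1111, -0.1271, 0.2367], [0.1167, 0.1277, 0.2456], [0.1183, 0.1295, 0.2458]]
top doortop [[-0.1211, -0.1229, 0.2316], [-0.1202, -0.1118, 0.2318], [-0.111, 0.0009, 0.2343], [-0.0987, 0.1121, 0.2366], [-0.092, 0.1227, 0.2369]]
side 196 bar [-0.16896096  0.05957267  0.21636456] [[-0.1757, 0.0024, 0.2073], [-0.1536, 0.1187, 0.2209]]
side roof [[-0.1181, -0.1267, 0.2366], [-0.1049, -0.125, 0.2368], [0.1166, 0.1306, 0.2451], [0.1207, 0.132, 0.2457]]
side doortop [[-0.1253, -0.1217, 0.2316], [-0.1231, -0.1108, 0.2319], [-0.1111, 0.0001, 0.234], [-0.0978, 0.1166, 0.2365], [-0.0943, 0.1278, 0.2368]]
((227.83148193359375, 247.70167541503906), (47.25039291381836, 18.973739624023438), 3.012787342071533)
[[0.3634 0.4233]
 [0.4239 0.4234]
 [0.4202 0.2714]
 [0.3597 0.2719]] [0.39176578 0.34750646]
((0.3917727470397949, 0.34766149520874023), (0.15304836630821228, 0.06050323694944382), 88.60379028320312)
stick top top 55 [0.3930408  0.34708788 0.21397695] [0.38169243 0.33696668 0.20573971] [0.40486195 0.35789681 0.22140228]
shaft top 23 [0.39355525 0.34258185 0.10985802] [0.38530978 0.34022688 0.08323273] [0.40074636 0.3484442  0.13826224]
stick top side 42 [0.38874317 0.34610681 0.21174581] [0.37989236 0.33316052 0.20513774] [0.40110022 0.35842178 0.21684267]
shaft side 99 [0.38885526 0.346052   0.11462297] [0.38209157 0.33687097 0.08004073] [0.39826096 0.36022139 0.14745347]
```

```bash
cat >> h.py <<'E'
def plan(w,cmd=None):
    """w: world targets (x,y,z,yaw_deg,closure), tool down -> rows in the tool frame now"""
    o=robot.get_obs(); p=np.array(o['tool_pos']); Rm=R.from_euler('xyz',o['ee_rot'])
    print('now',p.round(4),np.degrees(o['ee_rot']).round(1),'j',np.round(o['joint_positions'],2),'F',np.round(o['wrist_force'],1),'w',round(o['width'],4),'t',o['time'])
    for x,y,z,yaw,c in w:
        T=R.from_euler('xyz',[np.pi,0,np.radians(yaw)]); d=(Rm.inv()*T).as_rotvec(); s=Rm.inv().apply(np.array([x,y,z])-p)*100
        print([float(v) for v in np.r_[d.round(3),s.round(2),c]])
ex=np.array([.8556,.5176]); ey=np.array([-.5176,.8556]); c0=np.array([.7057,.1102])
hinge=np.array([.6678,-.0600])
def door(th,r,out):  # point at r along the door, out from its outer face
    c,s_=np.cos(th),np.sin(th); M=np.array([[c,-s_],[s_,c]]); return hinge+M@(r*ey-out*ex)
E
python3 - <<'E'
from h import *
h=door(0,.185,.045); print(h)
plan([(.16,.5,.30,150,.4),(*h,.30,121.2,.4),(*h,.195,121.2,.4)])
E
```

```text
[0.533542 0.074994]
now [0.1475 0.5293 0.2044] [-179.9   -0.   164.4] j [ 1.2   0.09  1.37 -0.    1.68 -0.1 ] F [ 0.9 -0.5  0.6] w 0.0941 t 0.1
[-0.002, 0.0, 0.252, -1.99, -2.51, -9.55, 0.4]
[-0.002, 0.001, 0.754, -49.38, -33.42, -9.5, 0.4]
[-0.002, 0.001, 0.754, -49.38, -33.4, 1.0, 0.4]
```

move_arm:
  deltas: [0, 0, 0.15, 0, 0, -5, 0.4, 0, 0, 0.25, -2, -2.5, -9.5, 0.4, 0, 0, 0.754, -49.4, -33.4, -9.5, 0.4, 0, 0, 0.754, -49.4, -33.4, -9.5, 0.4, 0, 0, 0.754, -49.4, -33.4, -9.5, 0.4, 0, 0, 0.754, -49.4, -33.4, -9.5, 0.4, 0, 0, 0.754, -49.4, -33.4, -9.5, 0.4, 0, 0, 0.754, -49.4, -33.4, -9.5, 0.4]

```text
time: 0.9
tool_pos: [0.3575, 0.2758, 0.2981]
ee_rot: [-3.141, -0.0, 2.116]
wrist_force: [0.2, 1.6, 0.4]
width: 0.0331
finger_force: 0.0
```

Run:
```python
from h import *
h=door(0,.185,.045)
plan([(*h,.30,121.2,.4),(*h,.195,121.2,.4)])
```

```text
now [0.3575 0.2758 0.2981] [-180.    -0.   121.2] j [ 0.53 -0.13  1.4   0.    1.87 -0.01] F [0.2 1.6 0.4] w 0.0331 t 0.9
[-0.0, -0.0, 0.001, -26.3, 4.64, -0.19, 0.4]
[-0.0, -0.0, 0.001, -26.3, 4.64, 10.31, 0.4]
```

move_arm:
  deltas: [0, 0, 0, -26, 4.6, 0, 0.4, 0, 0, 0, -26, 4.6, 0, 0.4, 0, 0, 0, -26, 4.6, 0, 0.4, 0, 0, 0, -26, 4.6, 0, 0.4, 0, 0, 0, -26, 4.6, 0, 0.4, 0, 0, 0, -26, 4.6, 0, 0.4, 0, 0, 0, -26, 4.6, 0, 0.4, 0, 0, 0, -26, 4.6, 0, 0.4]

```text
time: 1.7
tool_pos: [0.5302, 0.0799, 0.2982]
ee_rot: [-3.141, -0.001, 2.116]
wrist_force: [-0.7, 0.1, 0.2]
width: 0.0282
finger_force: 0.0
```

Run:
```python
from h import *
h=door(0,.185,.045)
plan([(*h,.30,121.2,.4),(*h,.195,121.2,.4)])
```

```text
now [0.5302 0.0799 0.2982] [-1.800e+02 -1.000e-01  1.213e+02] j [ 0.04  0.06  1.22  0.    1.87 -0.5 ] F [-0.7  0.1  0.2] w 0.0282 t 1.7
[-0.001, -0.001, 0.001, -0.59, 0.03, -0.18, 0.4]
[-0.001, -0.001, 0.001, -0.61, 0.04, 10.32, 0.4]
```

move_arm:
  deltas: [0, 0, 0, -0.5, 0, 3, 0.4, 0, 0, 0, -0.5, 0, 6, 0.4, 0, 0, 0, -0.5, 0, 9, 0.4, 0, 0, 0, -0.5, 0, 10.2, 0.4, 0, 0, 0, -0.5, 0, 10.2, 0.4]

```text
time: 2.2
tool_pos: [0.5316, 0.0762, 0.1949]
ee_rot: [-3.139, -0.002, 2.118]
wrist_force: [0.7, 0.1, 0.5]
width: 0.0278
finger_force: 0.0
```

Run:
```python
from h import *
s=snap('side'); save('hook',s['image'][100:260,200:420],3.6)
w=[]
for i,th in enumerate(np.arange(0.05,.41,.05)):
    p=door(th,.185,.045); w.append((*p,.195,121.2+np.degrees(th)*.75,.4))
plan(w)
```

```text
now [0.5328 0.076  0.1969] [180.   -0.  121.3] j [ 0.04  0.06  1.41  0.    1.67 -0.51] F [-0.5  0.1  0.9] w 0.0281 t 2.25
[0.0, -0.0, -0.035, -0.37, -0.91, 0.19, 0.4]
[0.0, -0.0, -0.073, -0.66, -1.81, 0.19, 0.4]
[0.0, -0.0, -0.11, -0.99, -2.7, 0.19, 0.4]
[0.0, -0.0, -0.148, -1.37, -3.58, 0.19, 0.4]
[0.0, -0.0, -0.185, -1.8, -4.43, 0.19, 0.4]
[0.0, -0.0, -0.223, -2.26, -5.26, 0.19, 0.4]
[0.0, -0.0, -0.26, -2.77, -6.07, 0.19, 0.4]
[0.0, -0.0, -0.298, -3.31, -6.85, 0.19, 0.4]
```

View pics/hook.png

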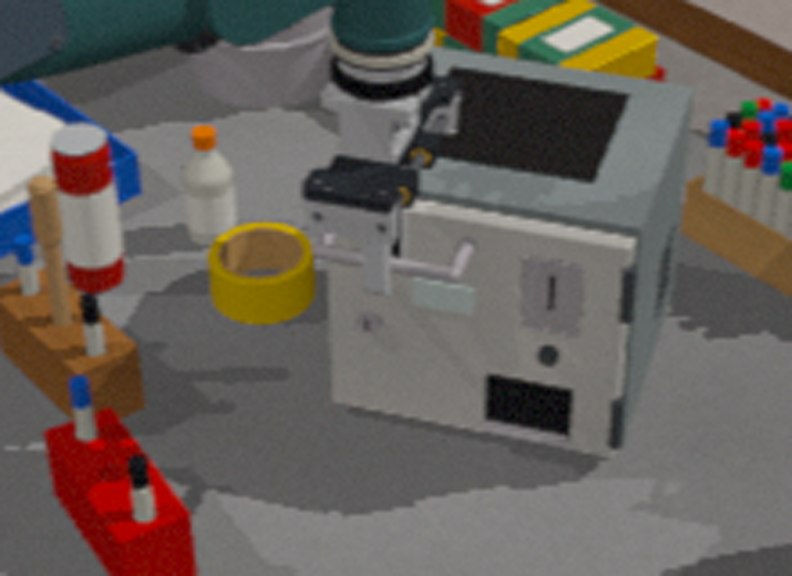

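The outer finger stands in front of the bar at (375,260), with the other finger behind it, so the bar is straddled. Now I'll pull along the arc.

move_arm:
  deltas: [0, 0, -0.035, -0.35, -0.9, 0, 0.4, 0, 0, -0.073, -0.65, -1.8, 0, 0.4, 0, 0, -0.11, -1.0, -2.7, 0, 0.4, 0, 0, -0.148, -1.35, -3.6, 0, 0.4, 0, 0, -0.185, -1.8, -4.45, 0, 0.4, 0, 0, -0.223, -2.25, -5.25, 0, 0.4, 0, 0, -0.26, -2.75, -6.05, 0, 0.4, 0, 0, -0.298, -3.3, -6.85, 0, 0.4]

```text
time: 3.05
tool_pos: [0.493, 0.0124, 0.1993]
ee_rot: [3.136, 0.002, 2.417]
wrist_force: [1.4, 3.5, -0.2]
width: 0.0282
finger_force: 1.3
```

Run:
```python
from h import *
w=[]
for i,th in enumerate(.4+np.arange(1,9)*.08):
    p=door(th,.185,.045); w.append((*p,.195,121.2+np.degrees(th)*.78,.4))
plan(w)
```

```text
now [0.493  0.0124 0.1993] [1.797e+02 1.000e-01 1.385e+02] j [-0.09 -0.04  1.52  0.    1.66 -0.94] F [ 1.4  3.5 -0.2] w 0.0282 t 3.05
[0.005, 0.002, -0.073, -0.47, -1.54, 0.42, 0.4]
[0.005, 0.003, -0.135, -1.14, -2.91, 0.41, 0.4]
[0.005, 0.003, -0.197, -1.92, -4.21, 0.41, 0.4]
[0.005, 0.003, -0.26, -2.8, -5.46, 0.4, 0.4]
[0.005, 0.003, -0.322, -3.78, -6.63, 0.4, 0.4]
[0.005, 0.003, -0.385, -4.84, -7.71, 0.4, 0.4]
[0.005, 0.003, -0.447, -5.99, -8.71, 0.4, 0.4]
[0.004, 0.004, -0.509, -7.22, -9.61, 0.39, 0.4]
```

Door is moving (a steady 3.5 N).

move_arm:
  deltas: [0, 0, -0.073, -0.5, -1.55, 0, 0.4, 0, 0, -0.135, -1.15, -2.9, 0, 0.4, 0, 0, -0.197, -1.9, -4.2, 0.1, 0.4, 0, 0, -0.26, -2.8, -5.45, 0.2, 0.4, 0, 0, -0.322, -3.8, -6.65, 0.2, 0.4, 0, 0, -0.385, -4.85, -7.7, 0.2, 0.4, 0, 0, -0.447, -6.0, -8.7, 0.2, 0.4, 0, 0, -0.509, -7.2, -9.6, 0.2, 0.4]

```text
time: 3.85
tool_pos: [0.4838, -0.1078, 0.1982]
ee_rot: [3.139, 0.007, 2.927]
wrist_force: [1.1, 3.9, 2.0]
width: 0.0283
finger_force: 1.7
```

Run:
```python
from h import *
w=[]
for i,th in enumerate(1.04+np.arange(1,9)*.0875):
    p=door(th,.185,.045); w.append((*p,.195,121.2+np.degrees(1.04)*.78+i*4.3,.4))
plan(w)
```

```text
now [ 0.4838 -0.1078  0.1982] [179.9   0.4 167.7] j [-0.34 -0.04  1.51  0.    1.66 -1.69] F [1.1 3.9 2. ] w 0.0283 t 3.85
[0.002, 0.007, 0.0, -0.77, -1.43, 0.32, 0.4]
[0.002, 0.007, -0.075, -1.7, -2.81, 0.32, 0.4]
[0.002, 0.007, -0.15, -2.76, -4.1, 0.33, 0.4]
[0.002, 0.007, -0.225, -3.92, -5.29, 0.33, 0.4]
[0.001, 0.007, -0.3, -5.18, -6.37, 0.34, 0.4]
[0.001, 0.007, -0.375, -6.54, -7.35, 0.34, 0.4]
[0.001, 0.007, -0.45, -7.97, -8.2, 0.35, 0.4]
[0.001, 0.007, -0.525, -9.47, -8.92, 0.36, 0.4]
```

move_arm:
  deltas: [0, 0, -0.02, -0.75, -1.45, 0.1, 0.4, 0, 0, -0.08, -1.7, -2.8, 0.1, 0.4, 0, 0, -0.15, -2.75, -4.1, 0.1, 0.4, 0, 0, -0.225, -3.9, -5.3, 0.1, 0.4, 0, 0, -0.3, -5.2, -6.4, 0.1, 0.4, 0, 0, -0.375, -6.55, -7.35, 0.1, 0.4, 0, 0, -0.45, -8.0, -8.2, 0.1, 0.4, 0, 0, -0.525, -9.5, -8.9, 0.1, 0.4]

```text
time: 4.65
tool_pos: [0.5566, -0.2154, 0.1969]
ee_rot: [-3.141, 0.003, -2.831]
wrist_force: [-2.2, 2.6, 2.3]
width: 0.028
finger_force: 1.6
```

move_arm:
  deltas: [0, 0, 0, 0, 0, 0, 0.4, 0, 0, 0, 0, 0, 0, 0.4]

```text
time: 4.85
tool_pos: [0.5559, -0.216, 0.1951]
ee_rot: [-3.14, 0.002, -2.837]
wrist_force: [0.7, -0.2, -0.1]
width: 0.0279
finger_force: 0.0
```

Run:
```python
from h import *
s=snap('top'); t=snap('side')
for n in (s,t):
    q=pts(n).reshape(-1,3); d=q[:,:2]-hinge
    m=(np.abs(q[:,2]-.2325)<.004)&(np.hypot(*d.T)<.26)&(d@ex<-.03)
    r=q[m][:,:2]; (vx,vy,x0,y0)=cv2.fitLine(r.astype(np.float32),cv2.DIST_HUBER,0,.01,.01).ravel()
    if np.dot((vx,vy),ex)>0: vx,vy=-vx,-vy
    print(m.sum(),'door angle',np.degrees(np.arctan2(vy,vx)-np.arctan2(ey[1],ey[0]))%360, (x0,y0))
save('open',t['image'][90:290,150:400],3)
plan([])
```

```text
248 door angle 100.88672194100121 (np.float32(0.5732835), np.float32(-0.13124831))
326 door angle 101.75699732428757 (np.float32(0.54346573), np.float32(-0.15698175))
now [ 0.5553 -0.2157  0.1946] [-1.799e+02  1.000e-01 -1.625e+02] j [-0.47  0.19  1.28  0.    1.67 -2.34] F [0.1 0.4 0.2] w 0.0281 t 4.95
```

View pics/open.png

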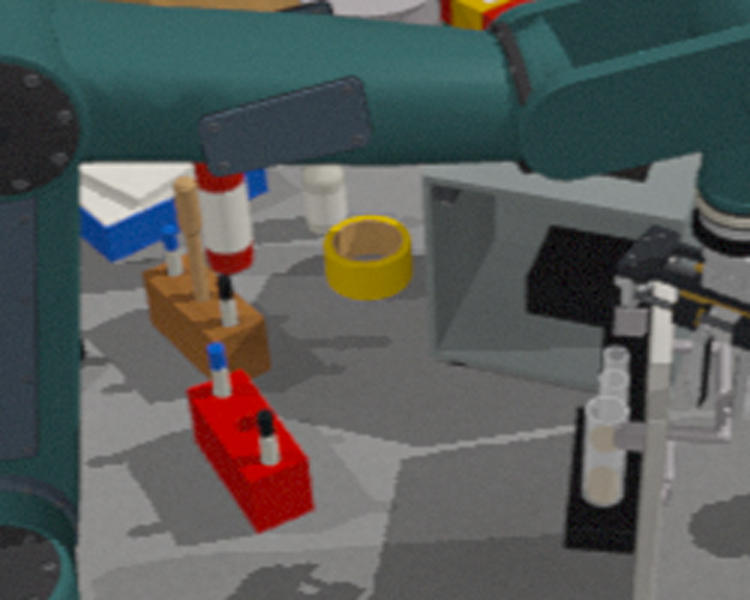

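The door stands open at about 100°. The widest tube is at (605,405), with the wedged coins at about (605,435) and the pile below. Next I'll lift off the handle and go to the stick.

Run:
```python
from h import *
plan([(.5553,-.2157,.31,197.5,.4),(.392,.347,.31,130,-.06)])
```

```text
now [ 0.5553 -0.2157  0.1946] [-1.799e+02  1.000e-01 -1.625e+02] j [-0.47  0.19  1.28  0.    1.67 -2.34] F [0.1 0.4 0.2] w 0.0281 t 4.95
[-0.001, 0.001, 0.0, -0.01, -0.01, -11.54, 0.4]
[-0.0, 0.002, 1.178, -1.36, 58.56, -11.6, -0.06]
```

move_arm:
  deltas: [0, 0, 0, 0, 0, -4, 0.4, 0, 0, 0, 0, 0, -8, 0.4, 0, 0, 0, 0, 0, -11.5, 0.4, 0, 0, 0, 0, 0, -11.5, 0.4]

```text
time: 5.35
tool_pos: [0.5565, -0.2164, 0.3163]
ee_rot: [-3.132, 0.009, -2.836]
wrist_force: [-0.9, 0.5, 0.6]
width: 0.0282
finger_force: 0.0
```

Run:
```python
from h import *
plan([(.40,.2,.31,140,-.06),(.392,.347,.31,130,-.06)])
```

```text
now [ 0.5565 -0.2164  0.3163] [-179.5    0.5 -162.5] j [-0.47  0.19  1.04 -0.    1.9  -2.34] F [-0.9  0.5  0.6] w 0.0282 t 5.35
[-0.004, 0.013, 1.004, 2.39, 44.42, 0.2, -0.06]
[-0.003, 0.014, 1.178, -1.27, 58.68, 0.1, -0.06]
```

move_arm:
  deltas: [0, 0, 1.178, -1.3, 58.7, 0, -0.06, 0, 0, 1.178, -1.3, 58.7, 0, -0.06, 0, 0, 1.178, -1.3, 58.7, 0, -0.06, 0, 0, 1.178, -1.3, 58.7, 0, -0.06, 0, 0, 1.178, -1.3, 58.7, 0, -0.06, 0, 0, 1.178, -1.3, 58.7, 0, -0.06, 0, 0, 1.178, -1.3, 58.7, 0, -0.06, 0, 0, 1.178, -1.3, 58.7, 0, -0.06]

```text
time: 6.15
tool_pos: [0.451, 0.141, 0.3079]
ee_rot: [-3.141, -0.0, 2.333]
wrist_force: [1.0, -0.1, -0.7]
width: 0.0502
finger_force: 0.0
```

Run:
```python
from h import *
plan([(.392,.347,.31,130,-.06)])
```

```text
now [0.451  0.141  0.3079] [-180.    -0.   133.6] j [ 0.18 -0.08  1.34  0.    1.88 -0.58] F [ 1.  -0.1 -0.7] w 0.0502 t 6.15
[-0.0, -0.0, 0.064, 18.97, 9.95, -0.21, -0.06]
```

move_arm:
  deltas: [0, 0, 0.06, 17.5, 9.2, 0, -0.06, 0, 0, 0.06, 17.5, 9.2, 0, -0.06, 0, 0, 0.06, 17.5, 9.2, 0, -0.06, 0, 0, 0.06, 17.5, 9.2, 0, -0.06, 0, 0, 0.06, 17.5, 9.2, 0, -0.06, 0, 0, 0.06, 17.5, 9.2, 0, -0.06, 0, 0, 0.06, 17.5, 9.2, 0, -0.06]

```text
time: 6.85
tool_pos: [0.3973, 0.3282, 0.3082]
ee_rot: [-3.141, 0.001, 2.277]
wrist_force: [0.6, -0.5, 0.8]
width: 0.0501
finger_force: 0.0
```

Run:
```python
from h import *
plan([(.392,.347,.31,130,-.06),(.392,.347,.175,130,-.06)])
```

```text
now [0.3973 0.3282 0.3082] [-180.     0.   130.5] j [ 0.58  0.01  1.25 -0.    1.88 -0.13] F [ 0.6 -0.5  0.8] w 0.0501 t 6.85
[-0.001, 0.001, 0.008, 1.78, 0.82, -0.18, -0.06]
[-0.001, 0.001, 0.008, 1.78, 0.82, 13.32, -0.06]
```

move_arm:
  deltas: [0, 0, 0, 1.7, 0.8, 0, -0.06, 0, 0, 0, 1.7, 0.8, 0, -0.06, 0, 0, 0, 1.7, 0.8, 3, -0.06, 0, 0, 0, 1.7, 0.8, 7, -0.06, 0, 0, 0, 1.7, 0.8, 10, -0.06, 0, 0, 0, 1.7, 0.8, 13, -0.06, 0, 0, 0, 1.7, 0.8, 13.2, -0.06, 0, 0, 0, 1.7, 0.8, 13.2, -0.06]

```text
time: 7.65
tool_pos: [0.3927, 0.3461, 0.1766]
ee_rot: [-3.141, 0.0, 2.277]
wrist_force: [0.7, 0.5, -0.3]
width: 0.0496
finger_force: 0.0
```

Run:
```python
from h import *
plan([(.392,.347,.175,130,-.06)])
```

```text
now [0.3927 0.3461 0.1766] [-179.9    0.   130.4] j [ 0.61  0.04  1.48 -0.    1.62 -0.09] F [ 0.7  0.5 -0.3] w 0.0496 t 7.65
[-0.001, 0.0, 0.008, 0.12, 0.01, 0.16, -0.06]
```

Aligned within 1.5 mm, so I'll close.

move_arm:
  deltas: [0, 0, 0, 0, 0, 0, 1, 0, 0, 0, 0, 0, 0, 1, 0, 0, 0, 0, 0, 0, 1, 0, 0, 0, 0, 0, 0, 1, 0, 0, 0, 0, 0, 0, 1, 0, 0, 0, 0, 0, 0, 1]

```text
time: 8.25
tool_pos: [0.393, 0.348, 0.1778]
ee_rot: [3.139, 0.0, 2.279]
wrist_force: [-0.1, 0.3, 4.5]
width: 0.0237
finger_force: 30.0
```

move_arm:
  deltas: [0, 0, 0, 0, 0, -3, 1, 0, 0, 0, 0, 0, -7, 1, 0, 0, 0, 0, 0, -11, 1, 0, 0, 0, 0, 0, -15, 1, 0, 0, 0, 0, 0, -18, 1, 0, 0, 0, 0, 0, -18, 1, 0, 0, 0, 0, 0, -18, 1]

```text
time: 8.95
tool_pos: [0.3923, 0.3474, 0.356]
ee_rot: [-3.141, -0.0, 2.279]
wrist_force: [-0.3, 0.1, -1.1]
width: 0.0233
finger_force: 30.0
```

Run:
```python
from h import *
s=snap('top'); t=snap('side'); o=robot.get_obs(); tp=o['tool_pos']
for n in (s,t):
    q=pts(n).reshape(-1,3); d=q[:,:2]-hinge
    # door angle from free-edge-side top points in two radial bins
    m=(np.abs(q[:,2]-.2325)<.004)&(np.hypot(*d.T)<.26)&(d@ex<-.03)
    r=q[m][:,:2]; (vx,vy,x0,y0)=cv2.fitLine(r.astype(np.float32),cv2.DIST_HUBER,0,.01,.01).ravel()
    if np.dot((vx,vy),ex)>0: vx,vy=-vx,-vy
    u=np.array([vx,vy]); nn=np.array([-vy,vx])
    pr=(r-[x0,y0])@nn; rad=(r-hinge)@u; ok=np.abs(pr)<.02
    print(m.sum(),'angle',np.degrees(np.arctan2(vy,vx)-np.arctan2(ey[1],ey[0]))%360,'offset of hinge line from fit',((hinge-[x0,y0])@nn),'spread',np.percentile(pr[ok],[3,97]),'rad',np.percentile(rad,[1,99]))
    # stick
    m=(np.hypot(q[:,0]-tp[0],q[:,1]-tp[1])<.03)&(q[:,2]<tp[2]-.02)&(q[:,2]>.12); p=q[m]
    for a in np.arange(.15,.32,.03):
        k=(p[:,2]>a)&(p[:,2]<a+.03)
        if k.sum()>5: print('stick z',a,p[k].mean(0).round(4),k.sum())
    print('lowest',p[:,2].min() if len(p) else None)
save('grip',t['image'][60:260,140:400],3); plan([])
```

```text
417 angle 100.20416747686352 offset of hinge line from fit 0.01027980184280382 spread [-0.00843699  0.00888541] rad [0.03104774 0.24976077]
stick z 0.18 [0.3934 0.3423 0.1996] 8
stick z 0.21 [0.392  0.3418 0.223 ] 17
stick z 0.24 [0.3913 0.3408 0.2557] 12
stick z 0.27 [0.3913 0.3416 0.2834] 16
stick z 0.3 [0.3934 0.3411 0.3104] 11
lowest 0.1953464393120512
366 angle 100.23199366754216 offset of hinge line from fit 0.012301907015855582 spread [-0.00855579  0.00838646] rad [0.03147539 0.2524747 ]
stick z 0.18 [0.3876 0.346  0.198 ] 34
stick z 0.21 [0.3865 0.3441 0.2245] 44
stick z 0.24 [0.3871 0.3448 0.2542] 51
stick z 0.27 [0.3871 0.3449 0.2845] 49
stick z 0.3 [0.3868 0.3444 0.3151] 52
lowest 0.18625950872488373
now [0.3918 0.347  0.3539] [-179.7   -0.   130.5] j [ 0.62  0.05  1.12  0.    1.98 -0.09] F [-0.2 -0.4 -0.7] w 0.0234 t 9.05
```

View pics/grip.png

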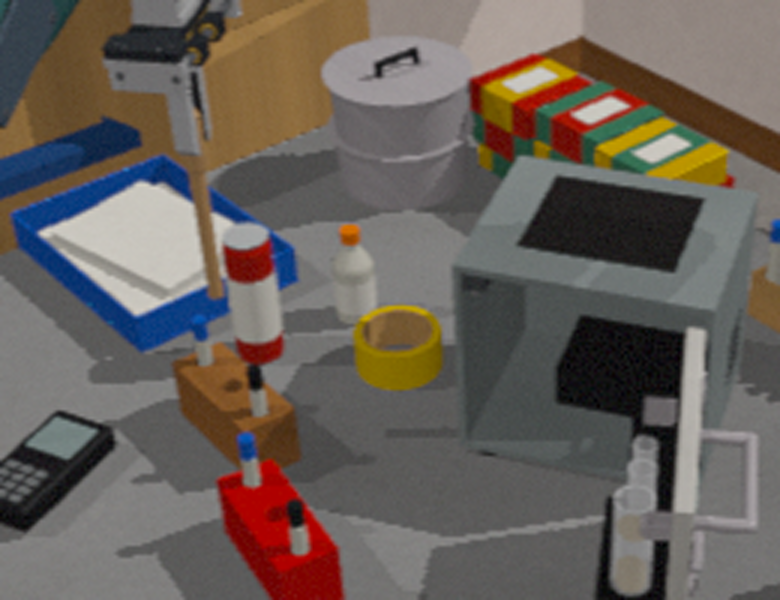

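The gripped stick hangs vertical at (205,220). The empty hole shows at (235,385), and the tube mouth is at (635,497). Next I'll locate the tube mouth precisely.

Run:
```python
from h import *
s=load('top'); t=load('side'); out=[]
th=np.radians(100.2); M=np.array([[np.cos(th),-np.sin(th)],[np.sin(th),np.cos(th)]]); u=M@ey; inn=M@ex
tm=hinge+.150*u+(.018+.034)*inn+ .0015*inn; print('pred tube',tm)
for n in (s,t):
    q=pts(n).reshape(-1,3); d=(q[:,:2]-tm)
    m=(np.abs(q[:,2]-.15)<.006)&(np.hypot(*d.T)<.035); print('near mouth',m.sum(),q[m].mean(0) if m.any() else '')
    pu,pv=proj(n,[*tm,.15]); print('px',pu,pv)
    x0,y0=int(pu)-27,int(pv)-40
    c=cv2.resize(n['image'][y0:y0+65,x0:x0+54],None,fx=7,fy=7,interpolation=cv2.INTER_CUBIC)
    for a in np.arange(0,6.28,.5):
        x,y=proj(n,[tm[0]+.019*np.cos(a),tm[1]+.019*np.sin(a),.15]); cv2.circle(c,(int((x+.5-x0)*7),int((y+.5-y0)*7)),1,(255,0,255),-1)
    out.append(c)
save('tube',np.hstack(out))
```

```text
pred tube [ 0.51987726 -0.1189926 ]
near mouth 48 [ 0.52636985 -0.12225813  0.15041977]
px 376.71047479063947 210.2250054406176
near mouth 79 [ 0.52460777 -0.11239997  0.14857144]
px 351.41769260131565 226.06544754127546
```

View pics/tube.png

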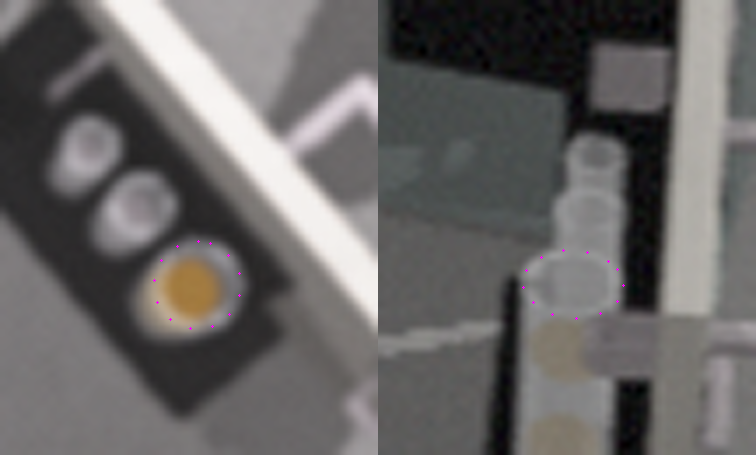

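The projected mouth ring coincides with the rim in both views, so the tube is at (0.520, -0.119). Now the carry.

Run:
```python
from h import *
plan([(.52,-.119,.36,130.5,1)])
```

```text
now [0.3918 0.347  0.3539] [-179.7   -0.   130.5] j [ 0.62  0.05  1.12  0.    1.98 -0.09] F [-0.2 -0.4 -0.7] w 0.0234 t 9.05
[-0.005, -0.0, 0.001, -43.74, -20.56, -0.54, 1.0]
```

move_arm:
  deltas: [0, 0, 0, -4, -2, -0.5, 1, 0, 0, 0, -8, -4, -0.5, 1, 0, 0, 0, -12, -6, -0.5, 1, 0, 0, 0, -16, -8, -0.5, 1, 0, 0, 0, -20, -9.5, -0.5, 1, 0, 0, 0, -24, -11.4, -0.5, 1, 0, 0, 0, -28, -13.2, -0.5, 1, 0, 0, 0, -31, -14.6, -0.5, 1]

```text
time: 9.85
tool_pos: [0.4825, 0.0146, 0.3587]
ee_rot: [-3.138, -0.003, 2.277]
wrist_force: [0.3, 0.6, -0.6]
width: 0.0236
finger_force: 30.0
```

Run:
```python
from h import *
plan([(.52,-.119,.36,130.5,1)])
```

```text
now [0.4825 0.0146 0.3587] [-179.8   -0.2  130.5] j [-0.09 -0.04  1.2  -0.    1.99 -0.79] F [ 0.3  0.6 -0.6] w 0.0236 t 9.85
[-0.004, -0.003, -0.001, -12.59, -5.82, -0.15, 1.0]
```

move_arm:
  deltas: [0, 0, 0, -3, -1.4, 0, 1, 0, 0, 0, -6, -2.8, 0, 1, 0, 0, 0, -9, -4.2, 0, 1, 0, 0, 0, -11, -5.1, 0, 1, 0, 0, 0, -12, -5.5, 0, 1, 0, 0, 0, -12, -5.5, 0, 1, 0, 0, 0, -12, -5.5, 0, 1]

```text
time: 10.55
tool_pos: [0.5188, -0.1092, 0.3607]
ee_rot: [-3.141, -0.002, 2.279]
wrist_force: [0.0, -0.1, -0.7]
width: 0.0237
finger_force: 30.0
```

Run:
```python
from h import *
plan([(.52,-.119,.36,130.5,1)])
```

```text
now [ 0.5188 -0.1092  0.3607] [-1.800e+02 -1.000e-01  1.306e+02] j [-0.31  0.07  1.09  0.    1.99 -1.02] F [ 0.  -0.1 -0.7] w 0.0237 t 10.55
[-0.0, -0.002, 0.002, -0.82, -0.54, 0.06, 1.0]
```

move_arm:
  deltas: [0, 0, 0, -0.7, -0.5, 0, 1, 0, 0, 0, -0.7, -0.5, 0, 1, 0, 0, 0, -0.7, -0.5, 0, 1]

```text
time: 10.85
tool_pos: [0.5198, -0.1182, 0.3618]
ee_rot: [3.141, 0.0, 2.279]
wrist_force: [0.1, -0.4, -0.6]
width: 0.0233
finger_force: 30.0
```

Run:
```python
from h import *
t=snap('side'); plan([(.52,-.119,.36,130.5,1)]); tp=robot.get_obs()['tool_pos']
q=pts(t).reshape(-1,3); m=(np.hypot(q[:,0]-tp[0],q[:,1]-tp[1])<.022)&(q[:,2]<tp[2]-.03)&(q[:,2]>.16); p=q[m]
for a in np.arange(.18,.32,.03):
    k=(p[:,2]>a)&(p[:,2]<a+.03)
    if k.sum()>5: print(a,p[k].mean(0).round(4),k.sum())
n=t;out=t['image'].copy()
c=cv2.resize(out[140:260,305:405],None,fx=5,fy=5,interpolation=cv2.INTER_CUBIC)
for z in(.15,.192):
  for a in np.arange(0,6.28,.4):
    r=.019 if z==.15 else .008
    x,y=proj(n,[.52+r*np.cos(a),-.119+r*np.sin(a),z]); cv2.circle(c,(int((x+.5-305)*5),int((y+.5-140)*5)),1,(255,0,255),-1)
save('over',c)
```

```text
now [ 0.5198 -0.1182  0.3618] [180.    0.  130.6] j [-0.33  0.07  1.08  0.    1.99 -1.04] F [0.2 0.5 0.1] w 0.0232 t 10.9
[0.0, 0.0, 0.001, -0.08, -0.04, 0.18, 1.0]
0.18 [ 0.5133 -0.1191  0.2027] 28
0.21 [ 0.5134 -0.12    0.2248] 50
0.24 [ 0.5127 -0.1198  0.2543] 56
0.27 [ 0.5133 -0.1195  0.2848] 62
0.3 [ 0.5125 -0.1201  0.3152] 57
```

View pics/over.png

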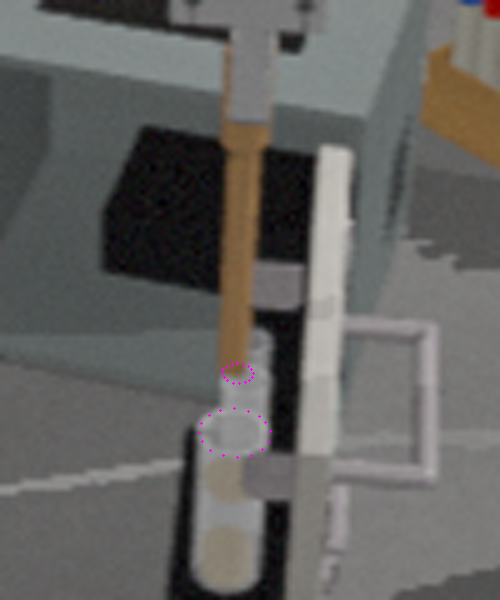

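The tip is centred over the mouth: tip ring at (238,373), tube ring at (235,432). Lowering.

move_arm:
  deltas: [0, 0, 0, 0, 0, 2, 1, 0, 0, 0, 0, 0, 4, 1, 0, 0, 0, 0, 0, 6, 1, 0, 0, 0, 0, 0, 6.8, 1, 0, 0, 0, 0, 0, 7, 1, 0, 0, 0, 0, 0, 7, 1]

```text
time: 11.5
tool_pos: [0.52, -0.1185, 0.2921]
ee_rot: [3.141, 0.001, 2.279]
wrist_force: [0.3, 0.1, -0.6]
width: 0.0235
finger_force: 30.0
```

move_arm:
  deltas: [0, 0, 0, 0, 0, 0.3, 1, 0, 0, 0, 0, 0, 0.6, 1, 0, 0, 0, 0, 0, 0.9, 1, 0, 0, 0, 0, 0, 1.2, 1, 0, 0, 0, 0, 0, 1.5, 1, 0, 0, 0, 0, 0, 1.8, 1, 0, 0, 0, 0, 0, 2.1, 1, 0, 0, 0, 0, 0, 2.4, 1]

```text
time: 12.3
tool_pos: [0.5202, -0.1186, 0.2676]
ee_rot: [3.141, 0.001, 2.279]
wrist_force: [1.3, 0.6, 4.6]
width: 0.0235
finger_force: 30.0
```

Pushing coins at about 5 N, tip around 0.100. I'll keep going in short steps.

move_arm:
  deltas: [0, 0, 0, 0, 0, 0.2, 1, 0, 0, 0, 0, 0, 0.4, 1, 0, 0, 0, 0, 0, 0.6, 1, 0, 0, 0, 0, 0, 0.8, 1]

```text
time: 12.7
tool_pos: [0.52, -0.1186, 0.2594]
ee_rot: [3.141, 0.0, 2.279]
wrist_force: [1.1, -0.6, 3.9]
width: 0.0233
finger_force: 30.0
```

move_arm:
  deltas: [0, 0, 0, 0, 0, 0.15, 1, 0, 0, 0, 0, 0, 0.3, 1, 0, 0, 0, 0, 0, 0.45, 1]

```text
time: 13.0
tool_pos: [0.52, -0.1186, 0.2549]
ee_rot: [3.141, 0.0, 2.279]
wrist_force: [0.6, 0.2, 5.1]
width: 0.0231
finger_force: 30.0
```

move_arm:
  deltas: [0, 0, 0, 0, 0, 0.15, 1, 0, 0, 0, 0, 0, 0.3, 1, 0, 0, 0, 0, 0, 0.4, 1]

```text
time: 13.3
tool_pos: [0.5199, -0.1186, 0.2509]
ee_rot: [3.141, -0.0, 2.279]
wrist_force: [1.1, 0.4, 4.1]
width: 0.0235
finger_force: 30.0
```

move_arm:
  deltas: [0, 0, 0, 0, 0, 0.15, 1, 0, 0, 0, 0, 0, 0.3, 1]

```text
time: 13.5
tool_pos: [0.5199, -0.1186, 0.2479]
ee_rot: [3.141, 0.0, 2.279]
wrist_force: [0.4, 0.5, 4.0]
width: 0.0233
finger_force: 30.0
```

move_arm:
  deltas: [0, 0, 0, 0, 0, 0.15, 1, 0, 0, 0, 0, 0, 0.3, 1]

```text
time: 13.7
tool_pos: [0.5199, -0.1186, 0.2449]
ee_rot: [3.141, 0.0, 2.279]
wrist_force: [1.2, 0.1, 4.5]
width: 0.0232
finger_force: 30.0
```

move_arm:
  deltas: [0, 0, 0, 0, 0, 0.1, 1, 0, 0, 0, 0, 0, 0.2, 1]

```text
time: 13.9
tool_pos: [0.5199, -0.1186, 0.2429]
ee_rot: [3.141, -0.0, 2.278]
wrist_force: [2.1, -0.9, 4.6]
width: 0.0239
finger_force: 30.0
```

move_arm:
  deltas: [0, 0, 0, 0, 0, 0.1, 1, 0, 0, 0, 0, 0, 0.2, 1]

```text
time: 14.1
tool_pos: [0.52, -0.1186, 0.2412]
ee_rot: [3.141, 0.0, 2.278]
wrist_force: [0.8, -0.0, 7.5]
width: 0.0238
finger_force: 30.0
```

move_arm:
  deltas: [0, 0, 0, 0, 0, 0.1, 1, 0, 0, 0, 0, 0, 0.1, 1]

```text
time: 14.3
tool_pos: [0.52, -0.1187, 0.2412]
ee_rot: [3.141, 0.001, 2.278]
wrist_force: [0.7, 0.6, 7.5]
width: 0.0234
finger_force: 30.0
```

move_arm:
  deltas: [0, 0, 0, 0, 0, 0.1, 1, 0, 0, 0, 0, 0, 0.1, 1]

```text
time: 14.5
tool_pos: [0.5201, -0.1188, 0.2412]
ee_rot: [3.14, 0.002, 2.278]
wrist_force: [-0.1, -0.2, 10.8]
width: 0.0234
finger_force: 30.0
```

move_arm:
  deltas: [0, 0, 0, 0, 0, 0.1, 1, 0, 0, 0, 0, 0, 0.1, 1]

```text
time: 14.7
tool_pos: [0.5202, -0.1188, 0.2411]
ee_rot: [3.14, 0.004, 2.278]
wrist_force: [-0.2, 1.6, 13.1]
width: 0.0234
finger_force: 30.0
```

move_arm:
  deltas: [0, 0, 0, 0, 0, 0.1, 1, 0, 0, 0, 0, 0, 0.2, 1, 0, 0, 0, 0, 0, 0.25, 1, 0, 0, 0, 0, 0, 0.25, 1, 0, 0, 0, 0, 0, 0.25, 1]

```text
time: 15.2
tool_pos: [0.5206, -0.119, 0.241]
ee_rot: [3.138, 0.006, 2.278]
wrist_force: [-1.4, 0.9, 19.8]
width: 0.0233
finger_force: 30.0
```

Firm stop with the tip at about 0.074, which is in the pile range, held at about 20 N. Withdrawing.

move_arm:
  deltas: [0, 0, 0, 0, 0, -1, 1, 0, 0, 0, 0, 0, -3, 1, 0, 0, 0, 0, 0, -6, 1, 0, 0, 0, 0, 0, -9, 1, 0, 0, 0, 0, 0, -12, 1, 0, 0, 0, 0, 0, -12.8, 1, 0, 0, 0, 0, 0, -12.8, 1]

```text
time: 15.9
tool_pos: [0.5199, -0.1187, 0.3632]
ee_rot: [-3.141, -0.0, 2.278]
wrist_force: [-0.7, 0.3, -0.9]
width: 0.0234
finger_force: 30.0
```

Run:
```python
from h import *
t=snap('side'); plan([(.392,.347,.36,130.5,1)])
tp=robot.get_obs()['tool_pos']; q=pts(t).reshape(-1,3); m=(np.hypot(q[:,0]-tp[0],q[:,1]-tp[1])<.022)&(q[:,2]<tp[2]-.03)&(q[:,2]>.16); print('lowest',q[m][:,2].min())
save('after',np.hstack([cv2.resize(t['image'][150:270,305:405],None,fx=4,fy=4,interpolation=cv2.INTER_CUBIC)]))
# hole centre: dark spot in block top, both views from the picture taken with stick lifted
s=load('top')
for n,nm in((s,'top'),(t,'side')):
    pu,pv=proj(n,[.392,.347,.07]); g=cv2.cvtColor(n['image'],cv2.COLOR_RGB2GRAY)
    x0,y0=int(pu)-6,int(pv)-6; w=g[y0:y0+13,x0:x0+13].astype(float); W=np.clip(np.percentile(w,60)-10-w,0,None)
    yy,xx=np.mgrid[:13,:13]; r=np.hypot(xx-6,yy-6)<6; W=W*r
    print(nm,(pu,pv),'dark',x0+(W*xx).sum()/W.sum(),y0+(W*yy).sum()/W.sum(),onz(n,x0+(W*xx).sum()/W.sum(),y0+(W*yy).sum()/W.sum(),.07)); print(w.astype(int))
```

```text
now [ 0.5196 -0.1186  0.3617] [-1.799e+02 -1.000e-01  1.305e+02] j [-0.33  0.08  1.08 -0.    1.99 -1.04] F [-0.2 -0.7 -0.4] w 0.0234 t 15.95
[-0.002, -0.003, 0.001, 43.68, 20.57, 0.25, 1.0]
lowest 0.19794322577730117
top (np.float64(227.9913050616587), np.float64(247.61324388360248)) dark 227.02186177715092 247.56346967559944 [0.39207214 0.35011746 0.07      ]
[[140 140 139 141 141 140 140 141 140 140 141 139 140]
 [140 140 140 140 140 140 140 140 139 140 138 138 138]
 [138 138 138 138 137 135 131 131 133 136 138 137 136]
 [136 137 136 131 124 114 106 107 117 129 134 136 135]
 [133 132 128 120  99  83  74  80  96 114 128 132 133]
 [129 130 121 103  76  61  60  70  84 104 117 128 129]
 [128 126 119  98  69  57  59  70  84  98 115 124 127]
 [126 128 119  99  72  59  59  68  83  98 114 127 128]
 [122 127 122 108  85  69  64  67  83 101 118 127 129]
 [118 124 122 115 102  88  80  77  92 109 124 127 128]
 [118 121 121 120 113 107 100 101 107 117 122 122 124]
 [118 119 121 120 118 117 115 114 118 120 121 120 122]
 [120 120 120 120 119 119 119 119 118 119 119 120 118]]
side (np.float64(217.315245518778), np.float64(188.5107784927735)) dark 217.66965888689407 188.07360861759426 [0.39406334 0.34812799 0.07      ]
[[103 104 104 106 108 109 110 111 110 109 101  72  35]
 [104 100 102 101 105 107 110 111 111 111 101  67  29]
 [101 101 103 103 104 105 106 110 112 111  93  57  19]
 [100 101 101 104 104 100 104 107 105 109 101  67  28]
 [101 101 102 103  99  93  81  86  95 104 109  81  31]
 [ 98 101 104  94  83  74  67  63  71  86 101  79  36]
 [ 95  99  95  82  73  62  65  61  61  74  97  78  39]
 [ 94  95  88  81  69  56  60  61  68  83 100  86  62]
 [ 97  96  95  94  81  72  74  82  92 101 102 104 112]
 [100  98  94  95  95  97  99  99 106 103 101 103 121]
 [102  96  99  95  96  96 101 102 102 102 103 102 121]
 [104 102  99  97  94  95  97  98  97 102 101 101 114]
 [ 86  99 102  99  97  98  98  98 102 102 100 102 112]]
```

View pics/after.png

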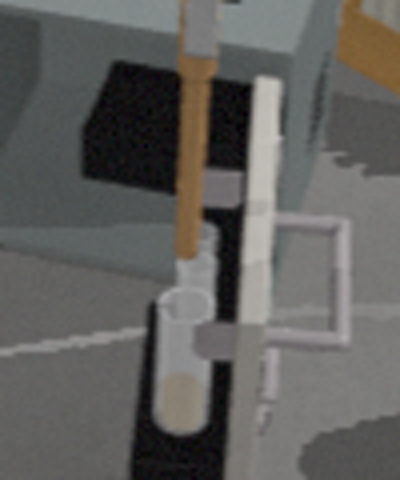

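Only the one coin stack at the bottom (180,400) remains and the upper blob has gone, so the coins are home. Taking the stick back.

move_arm:
  deltas: [0, 0, 0, 5, 2.4, 0, 1, 0, 0, 0, 10, 4.8, 0, 1, 0, 0, 0, 14.5, 6.9, 0, 1, 0, 0, 0, 19, 9, 0, 1, 0, 0, 0, 23.5, 11.1, 0, 1, 0, 0, 0, 28, 13.2, 0, 1, 0, 0, 0, 32.5, 15.3, 0, 1, 0, 0, 0, 36, 17, 0, 1]

```text
time: 16.75
tool_pos: [0.4133, 0.267, 0.3605]
ee_rot: [-3.137, -0.001, 2.279]
wrist_force: [-0.6, 0.6, -0.1]
width: 0.0234
finger_force: 30.0
```

Run:
```python
from h import *
plan([(.3925,.348,.36,130.5,1)])
```

```text
now [0.4133 0.267  0.3605] [-1.797e+02 -1.000e-01  1.306e+02] j [ 0.46 -0.02  1.17 -0.    1.99 -0.25] F [-0.6  0.6 -0.1] w 0.0234 t 16.75
[-0.005, -0.001, 0.001, 7.51, 3.69, 0.04, 1.0]
```

move_arm:
  deltas: [0, 0, 0, 3, 1.5, 0, 1, 0, 0, 0, 5, 2.5, 0, 1, 0, 0, 0, 6.4, 3.2, 0, 1, 0, 0, 0, 6.6, 3.3, 0, 1, 0, 0, 0, 6.6, 3.3, 0, 1, 0, 0, 0, 6.6, 3.3, 0, 1]

```text
time: 17.35
tool_pos: [0.3976, 0.336, 0.3633]
ee_rot: [-3.141, 0.0, 2.277]
wrist_force: [-0.3, -0.4, -0.7]
width: 0.0234
finger_force: 30.0
```

Run:
```python
from h import *
plan([(.3925,.348,.36,130.5,1)])
```

```text
now [0.3976 0.336  0.3633] [-180.     0.   130.5] j [ 0.59  0.05  1.1  -0.    1.99 -0.11] F [-0.3 -0.4 -0.7] w 0.0234 t 17.35
[-0.001, 0.0, -0.001, 1.24, 0.39, 0.32, 1.0]
```

move_arm:
  deltas: [0, 0, 0, 1.2, 0.4, 0, 1, 0, 0, 0, 1.2, 0.4, 0, 1, 0, 0, 0, 1.2, 0.4, 3, 1, 0, 0, 0, 1.2, 0.4, 6, 1, 0, 0, 0, 1.2, 0.4, 9, 1, 0, 0, 0, 1.2, 0.4, 10.5, 1, 0, 0, 0, 1.2, 0.4, 11, 1, 0, 0, 0, 1.2, 0.4, 11, 1]

```text
time: 18.15
tool_pos: [0.3923, 0.3485, 0.2532]
ee_rot: [-3.141, -0.0, 2.278]
wrist_force: [-0.1, 0.1, 0.3]
width: 0.0238
finger_force: 30.0
```

Run:
```python
from h import *
t=snap('side'); s=snap('top'); plan([(.3925,.348,.25,130.5,1)]); tp=robot.get_obs()['tool_pos']
for n in(s,t):
  q=pts(n).reshape(-1,3); m=(np.hypot(q[:,0]-tp[0],q[:,1]-tp[1])<.02)&(q[:,2]<tp[2]-.03)&(q[:,2]>.078); p=q[m]
  for a in np.arange(.08,.21,.03):
    k=(p[:,2]>a)&(p[:,2]<a+.03)
    if k.sum()>5: print(a,p[k].mean(0).round(4),k.sum())
```

```text
now [0.3929 0.3491 0.255 ] [179.9   0.  130.5] j [ 0.62  0.03  1.34  0.    1.78 -0.09] F [ 1.1 -0.3 -0.1] w 0.0235 t 18.25
[0.002, 0.0, 0.001, -0.05, -0.1, 0.5, 1.0]
0.08 [0.3907 0.343  0.0977] 9
0.11 [0.3926 0.3424 0.1277] 11
0.14 [0.3931 0.343  0.1543] 10
0.16999999999999998 [0.3931 0.3424 0.1837] 13
0.2 [0.3956 0.3433 0.2087] 7
0.08 [0.3871 0.3453 0.0986] 30
0.11 [0.3865 0.3452 0.1251] 41
0.14 [0.3869 0.3453 0.1558] 43
0.16999999999999998 [0.3872 0.3461 0.1843] 41
0.2 [0.3872 0.3452 0.2117] 41
```

move_arm:
  deltas: [0, 0, 0, -0.05, 0, 1, 1, 0, 0, 0, -0.05, 0, 2, 1, 0, 0, 0, -0.05, 0, 2.8, 1, 0, 0, 0, -0.05, 0, 3, 1]

```text
time: 18.65
tool_pos: [0.3921, 0.348, 0.2216]
ee_rot: [-3.139, -0.0, 2.279]
wrist_force: [0.4, 0.4, -0.5]
width: 0.0235
finger_force: 30.0
```

In the hole with no contact force, so I'll lower the rest.

move_arm:
  deltas: [0, 0, 0, 0, 0, 1, 1, 0, 0, 0, 0, 0, 2, 1, 0, 0, 0, 0, 0, 3, 1, 0, 0, 0, 0, 0, 3.7, 1, 0, 0, 0, 0, 0, 4.1, 1, 0, 0, 0, 0, 0, 4.1, 1]

```text
time: 19.25
tool_pos: [0.3924, 0.3482, 0.1817]
ee_rot: [-3.14, -0.0, 2.279]
wrist_force: [-0.1, -0.4, -0.6]
width: 0.0231
finger_force: 30.0
```

move_arm:
  deltas: [0, 0, 0, 0, 0, 0.15, 1, 0, 0, 0, 0, 0, 0.3, 1, 0, 0, 0, 0, 0, 0.3, 1]

```text
time: 19.55
tool_pos: [0.3928, 0.3485, 0.1797]
ee_rot: [3.141, -0.0, 2.278]
wrist_force: [0.0, 1.0, -0.4]
width: 0.0235
finger_force: 30.0
```

move_arm:
  deltas: [0, 0, 0, 0, 0, 0, -0.06, 0, 0, 0, 0, 0, 0, -0.06, 0, 0, 0, 0, 0, 0, -0.06, 0, 0, 0, 0, 0, 0, -0.06, 0, 0, 0, 0, 0, 0, -0.06, 0, 0, 0, 0, 0, 0, -0.06]

```text
time: 20.15
tool_pos: [0.3928, 0.3484, 0.1796]
ee_rot: [3.141, -0.0, 2.278]
wrist_force: [0.5, -0.5, 0.2]
width: 0.0498
finger_force: 0.0
```

move_arm:
  deltas: [0, 0, 0, 0, 0, -3, -0.06, 0, 0, 0, 0, 0, -7, -0.06, 0, 0, 0, 0, 0, -11, -0.06, 0, 0, 0, 0, 0, -15, -0.06, 0, 0, 0, 0, 0, -15, -0.06, 0, 0, 0, 0, 0, -15, -0.06]

```text
time: 20.75
tool_pos: [0.3931, 0.3487, 0.3307]
ee_rot: [3.139, 0.0, 2.279]
wrist_force: [-0.3, 0.0, -0.4]
width: 0.05
finger_force: 0.0
```

Run:
```python
from h import *
t=snap('side'); s=snap('top'); plan([])
for n in(s,t):
  q=pts(n).reshape(-1,3); m=(np.hypot(q[:,0]-.392,q[:,1]-.347)<.03)&(q[:,2]<.24)&(q[:,2]>.08); p=q[m]; print('max z',p[:,2].max(),np.percentile(p[:,2],97))
  for a in np.arange(.08,.22,.03):
    k=(p[:,2]>a)&(p[:,2]<a+.03)
    if k.sum()>5: print(a,p[k].mean(0).round(4),k.sum())
```

```text
now [0.3924 0.3482 0.3278] [-179.8   -0.   130.5] j [ 0.62  0.04  1.18  0.    1.92 -0.09] F [-0.1 -0.3  0.1] w 0.0496 t 20.85
max z 0.21998259882413107 0.21806077139905278
0.08 [0.3914 0.3427 0.0975] 9
0.11 [0.3925 0.3424 0.1258] 12
0.14 [0.3903 0.3397 0.166 ] 7
0.16999999999999998 [0.392  0.3396 0.1856] 19
0.2 [0.3921 0.3468 0.2128] 58
max z 0.21759766707567663 0.21558901206036513
0.08 [0.3876 0.3455 0.095 ] 40
0.11 [0.3879 0.3462 0.1252] 43
0.14 [0.3871 0.3442 0.1576] 44
0.16999999999999998 [0.3863 0.3436 0.1861] 69
0.2 [0.3873 0.3456 0.2113] 50
```

Stick stands upright with its top at about 0.215 (seated on the floor), the door is open and the gripper is clear. Handing in.

```bash
python3 -c "
from bench import robot
print(robot.close_job())"
```

```text
the job is handed in; nothing more can be done
None
```

I've handed the job in: the door stands open at about 100°, the wedged coins were pressed onto the pile at about 20 N, and the stick is back upright in the middle hole of the wooden pen block; I took care to keep clear of the goods but did not re-measure them, and the hand-in returned no verdict.

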